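Find the binding feed wheel

ROBOT

A 6-joint arm with a two-finger parallel gripper is mounted at the origin on the work surface. World frame = base frame: x ahead of the robot, y to its left, z up, the work surface at z = 0. Lengths are in mm, angles in rad, forces in N, time in s.
With the tool pointing down it reaches from about 300 to 775 mm from the base axis. Payload 14.6 kg.
Tool frame: the origin (TCP) lies between the finger pads; the fingertips stand 19 mm ahead of it and the grasp point (between the pads) is the TCP; x points along the fingers, z is the direction in which the jaws open and shut, and the axes are right-handed (so a half turn about x gives the same grasp; the last joint's range is limited). The gripper opens to 94 mm and grips with 3 to 60 N. Pads are 16 mm wide; open, the fingers measure 119 mm over their backs; the gripper's body (75 mm by 177 mm) begins 78 mm behind the grasp point.
Start: joints at [-1.343, 0.3, 1.521, -0, 1.321, -0.067], TCP at [159.795, -526.265, 224.446] pointing down, gripper open.
Joint ranges: [-3.03, 3.03], [-0.79, 2.21], [0.23, 2.52], [-1.04, 4.18], [0, 3.07], [-2.55, 2.55]. Speed limits (rad/s): [2.22, 2.22, 2.57, 3.14, 3.14, 3.14].

INTERFACE

Orientations are given as a unit quaternion [x, y, z, w].
In Python, from plant import r gives the robot as it stands. Calls block until the motion is done:
- r.move_pose(position, orientation): joint-space move of the TCP to a pose.
- r.move_l(position, ori=None, velocity=150, f_stop=None): straight line of the TCP; ori=None keeps the orientation; velocity is the mean speed in mm/s. With f_stop (N) it stops when the force on the tool has changed by that much, and returns True; else False.
- r.movej(angles): joint-space move.
- r.open_gripper() and r.clamp(f_grip=None): open the fingers fully, or close them until they stop; f_grip is the grip in N (None keeps the last).
- r.sleep(seconds).
- r.ik(position, orientation): joint angles nearest the present ones, or None.
- r.snapshot(name): name is "scene" or "top" or "wrist"; returns the picture (420x560x3 uint8, red, green, blue); there is no depth.
- r.camera_params(name): a dict with "vertical_fov" (degrees; the focal length in pixels is half the picture's height over the tangent of half this angle, whatever the lens; pixels are square), "cx", "cy" (the principal point, pixels), "camera_from_world" (4x4, takes a point from world to camera coordinates); the wrist camera has in their place "tool_from_camera" (4x4, takes a point from camera to tool coordinates, whose origin is the TCP and whose axes are the tool frame's). Camera axes: x right, y down, z forward; pixel columns grow to the right and rows downward; lengths in mm; the calibration is good to about 2 mm. A picture is of the moment at which its call begins: read the wrist's pose just before it. camera_params takes no time and is no camera call.
A pose or a line that the arm cannot do raises r.Unreachable and nothing moves.
- r.hand_in(): hands the job in, once; it reports no verdict.
Readings, each from a call of its own:
- r.read_t(): time.
- r.read_qpos(): joint angles.
- r.read_dq(): joint speeds.
- r.read_tau(): joint torques, N m.
- r.read_tcp_pos(): TCP position.
- r.read_tool_rot(): TCP orientation.
- r.read_ft_force(): force on the tool from outside, world axes, zero at the start.
- r.read_ft_torque(): the same for the moment, N m.
- r.read_opening(): opening from 0.0 (shut) to 1.0 (fully open).
Only numpy, scipy, OpenCV 4.12 (cv2) and the standard library are available. Lean on these libraries where they do the work, as an engineer would, in place of code of your own. Each camera call takes 0.05 s, during which the arm holds its last target.

TASK

Three sprung feed-wheel units from the paper folding machine stand in the wooden stand, and one of the wheels binds. Rub the top of each tyre lightly with the fingertips so that every wheel is turned at least an eighth of a turn one way from where it began (without rubbing it back), and feel which one drags. Lift only that unit out and set it gently, upright, on the floor of the red tray; leave the two free-running ones seated in the stand and the other things on the desk where they are.

Things in the scene. Friction and masses are not known exactly. Their poses are not given: they have to be found in the camera images.
- stand: Fixed light-wood stand, board 150 x 330 x 8 mm (x, y, z), origin at the centre of its underside, z up. Three pockets in a row along its y at -100, 0 and +100 mm; each is ringed by ribs rising 12 mm above the board and holds the base of one feed-wheel unit with 2 mm play all round. It is fixed to the desk.
- tray: Fixed red plastic repair tray, open-topped, outside 190 x 160 x 30 mm (x, y, z), walls 4 mm, floor 4 mm thick; origin at the centre of its underside, z up.
- mug: White mug, 76 mm across and 90 mm tall, bystander; origin at the centre of its underside.
- flask: White steel flask, 64 mm across and 200 mm tall, bystander; origin at the centre of its underside.
- jar: Amber glue jar with green cap, 60 mm across and 70 mm tall, bystander; origin at the centre of its underside.
- driver: Screwdriver 170 mm long lying on the desk, bystander.
- unit_a_mid (a point): Loose feed-wheel unit a, 0.6 kg; all three look the same, any may stand in any pocket. Point on its middle, 60 mm above its underside; z up, y along the axle. Grey base 110 x 46 x 15 mm (x, y, z). Two upright cheeks, 40 mm long in x, outer faces 46 mm apart in y, reach 86 mm above the underside: grip it from above across them (y); the wheel turns between them.
- unit_a_top (a point): Top of the rubber tyre of unit a, at rest: 108 mm above the unit's underside, 22 mm above the cheeks; x is the way the tyre's top runs, y along the axle. Wheel radius 34 mm, 26 mm wide, a yellow bar across the tyre every quarter turn.
- carrier_a: Sprung axle of unit a with its wheel; origin on the axle, midway between the cheeks, 74 mm above the unit's underside. It gives 6 mm downwards on a spring (about 7 N to start in the free ones, 2 to 3 N in the binding one, then 3.5 N per mm), then is solid. Never press the tyre with more than 18 N.
- wheel_a (a joint): Turning angle of the wheel of unit a, rad, endless, within 0.1 of 0 at the start (so 0.8 either way is an eighth of a turn); grows when the tyre's top runs towards the unit's +x. Two of the three wheels run freely (under 0.1 N at the rim, they coast on when let go); one binds: it turns against a drag of about 3 N at the rim and stops at once when let go.
- unit_b_mid (a point): Loose feed-wheel unit b, 0.6 kg; all three look the same, any may stand in any pocket. Point on its middle, 60 mm above its underside; z up, y along the axle. Grey base 110 x 46 x 15 mm (x, y, z). Two upright cheeks, 40 mm long in x, outer faces 46 mm apart in y, reach 86 mm above the underside: grip it from above across them (y); the wheel turns between them.
- unit_b_top (a point): Top of the rubber tyre of unit b, at rest: 108 mm above the unit's underside, 22 mm above the cheeks; x is the way the tyre's top runs, y along the axle. Wheel radius 34 mm, 26 mm wide, a yellow bar across the tyre every quarter turn.
- carrier_b: Sprung axle of unit b with its wheel; origin on the axle, midway between the cheeks, 74 mm above the unit's underside. It gives 6 mm downwards on a spring (about 7 N to start in the free ones, 2 to 3 N in the binding one, then 3.5 N per mm), then is solid. Never press the tyre with more than 18 N.
- wheel_b (a joint): Turning angle of the wheel of unit b, rad, endless, within 0.1 of 0 at the start (so 0.8 either way is an eighth of a turn); grows when the tyre's top runs towards the unit's +x. Two of the three wheels run freely (under 0.1 N at the rim, they coast on when let go); one binds: it turns against a drag of about 3 N at the rim and stops at once when let go.
- unit_c_mid (a point): Loose feed-wheel unit c, 0.6 kg; all three look the same, any may stand in any pocket. Point on its middle, 60 mm above its underside; z up, y along the axle. Grey base 110 x 46 x 15 mm (x, y, z). Two upright cheeks, 40 mm long in x, outer faces 46 mm apart in y, reach 86 mm above the underside: grip it from above across them (y); the wheel turns between them.
- unit_c_top (a point): Top of the rubber tyre of unit c, at rest: 108 mm above the unit's underside, 22 mm above the cheeks; x is the way the tyre's top runs, y along the axle. Wheel radius 34 mm, 26 mm wide, a yellow bar across the tyre every quarter turn.
- carrier_c: Sprung axle of unit c with its wheel; origin on the axle, midway between the cheeks, 74 mm above the unit's underside. It gives 6 mm downwards on a spring (about 7 N to start in the free ones, 2 to 3 N in the binding one, then 3.5 N per mm), then is solid. Never press the tyre with more than 18 N.
- wheel_c (a joint): Turning angle of the wheel of unit c, rad, endless, within 0.1 of 0 at the start (so 0.8 either way is an eighth of a turn); grows when the tyre's top runs towards the unit's +x. Two of the three wheels run freely (under 0.1 N at the rim, they coast on when let go); one binds: it turns against a drag of about 3 N at the rim and stops at once when let go.
Things that resemble listed ones, but are neither listed nor needed, are in the scene too. What is shaped like the part that bears unit_b_mid but turquoise is not meant.

How it is judged:
By the outcome, as a careful person would: the job done as asked, in the order asked, and still so for the second after the job is handed in, with the robot touching nothing.
It also fails if it takes over 72 s, if anything falls off the work surface, if the arm or the gripper's body presses on something with over 40 N, if the wrist force passes 120 N, or if a joint passes its speed limit or range.

## Working session

There is one attempt and no reset: what is moved stays moved. The work goes in short steps, each a Python script; the robot and the scene stay as the last script left them, time stands still between calls to the robot, and variables do not carry over. Pictures are saved under pics/ and viewed, and the job is handed in when it is done.

```bash
ls; mkdir -p pics; python3 - <<'E'
from plant import r
import cv2
for n in ["scene","top","wrist"]:
    im=r.snapshot(n); cv2.imwrite(f"pics/{n}0.png",im[:,:,::-1]); 
    p=r.camera_params(n); print(n,p)
print(r.read_t(),r.read_tool_rot(),r.read_tcp_pos(),r.read_ft_force())
E
```

```text
pics
scene {'vertical_fov': 55.755294495026355, 'cx': 281.63715668536094, 'cy': 212.87282229595277, 'camera_from_world': array([[-3.67160936e-01,  9.30130074e-01,  7.13390520e-03,
         1.54064573e+02],
       [ 7.42272175e-01,  2.97610443e-01, -6.00383246e-01,
        -3.52327031e+02],
       [-5.60557638e-01, -2.15141975e-01, -7.99680602e-01,
         1.58853976e+03],
       [ 0.00000000e+00,  0.00000000e+00,  0.00000000e+00,
         1.00000000e+00]])}
top {'vertical_fov': 56.2776214928718, 'cx': 282.7156931014703, 'cy': 212.96966540595392, 'camera_from_world': array([[-1.54695859e-02, -9.99518183e-01,  2.69089933e-02,
         5.36756552e+01],
       [-9.95418626e-01,  1.28554320e-02, -9.47443793e-02,
         5.54924930e+02],
       [ 9.43528031e-02, -2.82513694e-02, -9.95137884e-01,
         9.57475528e+02],
       [ 0.00000000e+00,  0.00000000e+00,  0.00000000e+00,
         1.00000000e+00]])}
wrist {'vertical_fov': 71.03726049973754, 'cx': 279.650577695904, 'cy': 209.81408489810235, 'tool_from_camera': array([[ 1.87820408e-04, -2.26492481e-01,  9.74012896e-01,
        -1.60594501e+02],
       [ 1.57804846e-04, -9.74012894e-01, -2.26492511e-01,
         6.44523978e+01],
       [ 9.99999970e-01,  1.96243871e-04, -1.47197888e-04,
        -5.47551201e-01],
       [ 0.00000000e+00,  0.00000000e+00,  0.00000000e+00,
         1.00000000e+00]])}
0.15 [ 0.42133123  0.56823049 -0.42095629  0.5677939 ] [ 159.75836552 -526.10368478  224.0502602 ] [ 0.18659821  0.29553996 -0.37439309]
```

View pics/scene0.png

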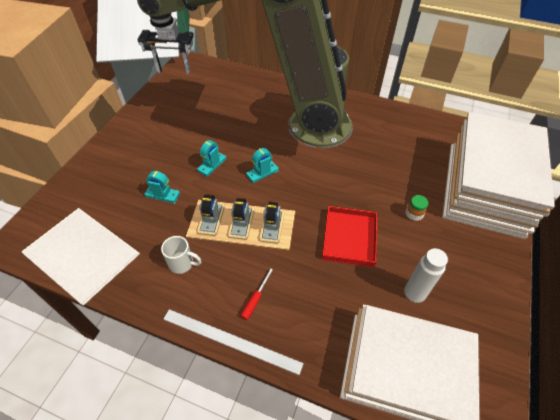

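View pics/top0.png

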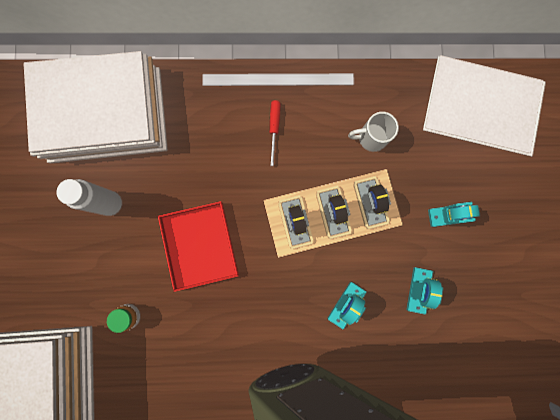

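The top view shows the stand, with three black-wheeled units, at about (333,213). The red tray is at (199,246), and the turquoise decoys are at (347,305), (425,290) and (455,214). Next I'll zoom in to pick corners.

```bash
python3 - <<'E'
import cv2
im=cv2.imread('pics/top0.png')
cv2.imwrite('pics/z1.png',cv2.resize(im[160:265,255:410],None,fx=5,fy=5,interpolation=cv2.INTER_CUBIC))
cv2.imwrite('pics/z2.png',cv2.resize(im[190:300,145:250],None,fx=5,fy=5,interpolation=cv2.INTER_CUBIC))
E
```

```text
(no output)
```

View pics/z1.png

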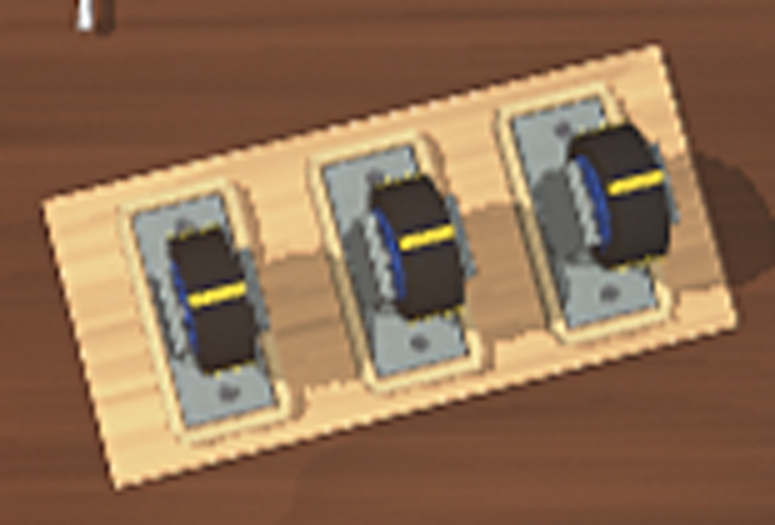

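View pics/z2.png

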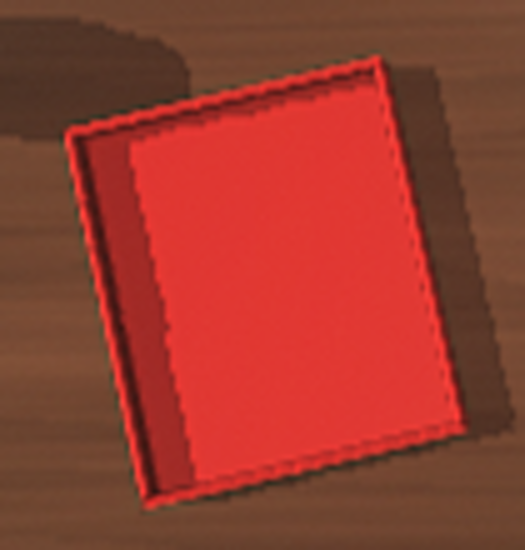

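```bash
cat > h.py <<'E'
import numpy as np
from plant import r
def K(p):
    f=210/np.tan(np.radians(p["vertical_fov"])/2); return f,p["cx"],p["cy"]
def ray(name,uv):
    p=r.camera_params(name); f,cx,cy=K(p); T=p["camera_from_world"]
    R=T[:3,:3]; c=-R.T@T[:3,3]
    return c,R.T@np.array([(uv[0]-cx)/f,(uv[1]-cy)/f,1])
def hit(name,uv,z):
    c,d=ray(name,uv); return c+d*(z-c[2])/d[2]
def proj(name,P):
    p=r.camera_params(name); f,cx,cy=K(p); T=p["camera_from_world"]
    q=T[:3,:3]@np.asarray(P)+T[:3,3]; return np.array([cx+f*q[0]/q[2],cy+f*q[1]/q[2]])
E
python3 - <<'E'
from h import *
def go(c,ox,oy,z):
    P=np.array([hit("top",(ox+x/5-.4,oy+y/5-.4),z)[:2] for x,y in c])
    print(P.round(1).tolist(),'c',P.mean(0).round(1))
    for i in range(4):
        d=P[(i+1)%4]-P[i]; print(np.linalg.norm(d).round(1),np.degrees(np.arctan2(d[1],d[0])).round(2))
go([(42,200),(660,45),(737,325),(117,490)],255,160,8)
go([(67,130),(380,57),(466,430),(148,508)],145,190,30)
# unit tops: yellow bars
for x,y in [(217,296),(427,238),(636,183)]: print(hit("top",(255+x/5-.4,160+y/5-.4),108+8).round(1))
E
```

```text
[[592.2, 95.1], [669.5, -226.2], [523.4, -260.0], [444.5, 58.9]] c [557.4 -83. ]
330.5 -76.48
149.9 -166.96
328.6 103.9
152.2 13.76
[[552.7, 354.1], [587.1, 200.1], [402.7, 158.3], [367.8, 312.5]] c [477.6 256.2]
157.8 -77.38
189.2 -167.22
158.1 102.73
189.5 12.7
[533.3  13.8 116. ]
[558.6 -82.8 116. ]
[ 582.8 -179.9  116. ]
```

The sizes agree: the stand measures 330x150 and the tray 189x158. The yellow bars at z=116 also land on the predicted pocket centres. I'll hover over the stand, close the fingers and look with the wrist camera.

```bash
cat >> h.py <<'E'
from scipy.spatial.transform import Rotation as Rn
YAW=np.radians(13.5); C=np.array([557.4,-83.0])
ux=np.array([np.cos(YAW),np.sin(YAW)]); uy=np.array([-ux[1],ux[0]])
def quat(yaw,s=1):
    z=s*np.array([-np.sin(yaw),np.cos(yaw),0]); x=np.array([0,0,-1.]); y=np.cross(z,x)
    return Rn.from_matrix(np.column_stack([x,y,z])).as_quat()
def pt(c,dx,dy,z): 
    q=c+ux*dx+uy*dy; return [q[0],q[1],z]
def wproj(P,pos,q):
    p=r.camera_params("wrist"); f,cx,cy=K(p); T=p["tool_from_camera"]
    t=Rn.from_quat(q).inv().apply(np.asarray(P)-pos); k=T[:3,:3].T@(t-T[:3,3])
    return np.array([cx+f*k[0]/k[2],cy+f*k[1]/k[2]])
def whit(uv,z,pos,q):
    p=r.camera_params("wrist"); f,cx,cy=K(p); T=p["tool_from_camera"]; R=Rn.from_quat(q)
    o=pos+R.apply(T[:3,3]); d=R.apply(T[:3,:3]@np.array([(uv[0]-cx)/f,(uv[1]-cy)/f,1])); return o+d*(z-o[2])/d[2]
E
python3 - <<'E'
from h import *
import cv2
for s in (1,-1):
    j=[r.ik(p,quat(YAW,s)) for p in (pt(C,0,0,260),pt(C,0,100,130),pt(C,0,-100,70),[477.6,256.2,70])]
    for a in j: print(s,None if a is None else np.round(a,2))
im=cv2.imread('pics/scene0.png')
for k in (-100,0,100): print(proj("scene",pt(C,0,k,116)).round(1), proj("scene",pt(C,0,k,0)).round(1))
cv2.imwrite('pics/z3.png',cv2.resize(im[180:260,180:310],None,fx=6,fy=6,interpolation=cv2.INTER_CUBIC))
E
```

```text
1 [-0.21  0.31  1.43 -0.    1.41 -2.02]
1 [-0.04  0.36  1.67 -0.    1.11 -1.85]
1 [-0.36  0.59  1.49 -0.    1.07 -2.17]
1 [ 0.42  0.46  1.69 -0.    0.99 -1.38]
-1 [-0.21  0.31  1.43 -0.    1.41  1.12]
-1 [-0.04  0.36  1.67 -0.    1.11  1.29]
-1 [-0.36  0.59  1.49 -0.    1.07  0.97]
-1 [ 0.42  0.46  1.69 -0.    0.99  1.76]
[207.4 198.2] [212.5 220.5]
[239.7 202. ] [242.4 224.1]
[272.3 205.8] [272.8 227.8]
```

View pics/z3.png

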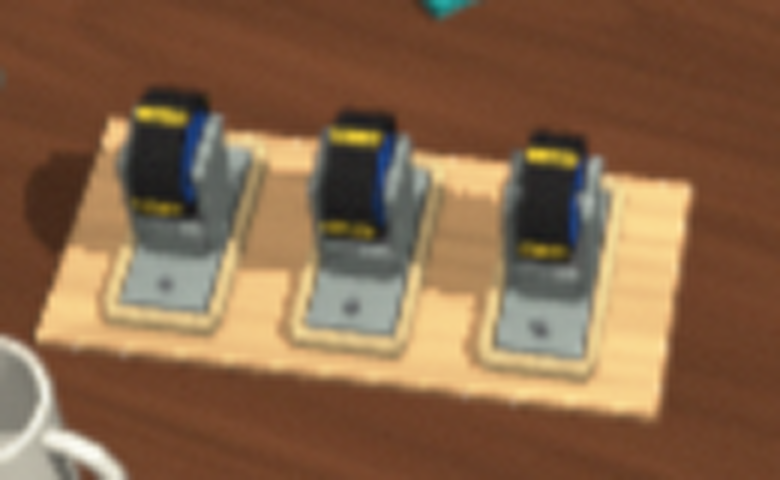

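The scene camera shows the bars at (207,199), (239,203) and (272,206), which is within 1 px of prediction, so the pose is good. Now for the middle unit.

```bash
python3 - <<'E'
from h import *
import cv2
q=quat(YAW,-1)
r.move_pose(pt(C,-8,0,260),q); r.clamp(5)
p=r.read_tcp_pos(); qq=r.read_tool_rot(); im=r.snapshot("wrist")
cv2.imwrite('pics/w1.png',im[:,:,::-1])
for k in (-100,0,100): print(wproj(pt(C,0,k,116),p,qq).round(1))
print(r.read_t(),p,r.read_ft_force(),r.read_opening(), qq, q)
E
```

```text
[375.2 196.5]
[280.2 196.5]
[185.1 196.4]
3.7333 [549.61722678 -84.87315728 259.99900927] [ 0.25540175 -0.360456   -0.45827643] 0.006817275359305339 [ 0.43776651  0.55531017 -0.43777431  0.55528799] [ 0.43776553  0.55530293 -0.43776553  0.55530293]
```

View pics/w1.png

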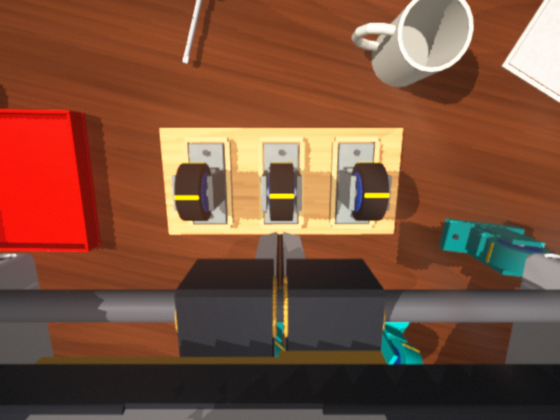

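The wrist view shows the bars at (187,197), (282,196) and (377,195), within 2 px of prediction. Now I'll rub the middle wheel.

```bash
cat >> h.py <<'E'
def press(k,F=8.0,vel=8):
    r.move_l(pt(C,-8,k,141),velocity=120); r.sleep(0.1)
    f0=r.read_ft_force()
    s=r.move_l(pt(C,-8,k,131),velocity=vel,f_stop=F)
    z=r.read_tcp_pos()[2]; r.sleep(0.1)
    f=r.read_ft_force()-f0
    print('press',k,s,'tip z',z-19,r.read_tcp_pos()[2]-19,'F unit axes',f[:2]@ux,f[:2]@uy,f[2],'t',r.read_t()); return f0,r.read_tcp_pos()[2]
def seg(k,a,z,f0,vel=40):
    r.move_l(pt(C,a,k,z),velocity=vel); f=r.read_ft_force()-f0
    print(' at',a,'F',np.round([f[:2]@ux,f[:2]@uy,f[2]],2))
E
python3 - <<'E'
from h import *
f0,z=press(0)
seg(0,0,z,f0); seg(0,6,z,f0)
E
```

```text
press 0 True tip z 115.82500449749236 115.97534791791827 F unit axes -0.9965284360107397 1.807650955887608 8.463016877677278 t 5.925
 at 0 F [-0.59  0.01  5.61]
 at 6 F [-0.17  0.44  5.34]
```

```bash
cat >> h.py <<'E'
def finish(k,z,f0,tag):
    import cv2
    seg(k,16,z,f0,60)
    r.move_l(pt(C,16,k,z+12),velocity=200)
    for i in range(2):
        cv2.imwrite(f'pics/{tag}{i}.png',r.snapshot("scene")[180:260,180:310,::-1]); r.sleep(.1)
E
python3 - <<'E'
from h import *
import cv2
z=r.read_tcp_pos()[2]
f0=np.array([.2,-.3,-.4])
finish(0,z,f0,'m'); print(r.read_t())
a=[cv2.imread(f'pics/m{i}.png') for i in range(2)]
cv2.imwrite('pics/z4.png',cv2.resize(np.hstack(a),None,fx=3,fy=3,interpolation=cv2.INTER_CUBIC))
E
```

```text
at 16 F [0.65 1.2  0.64]
7.4417
```

View pics/z4.png

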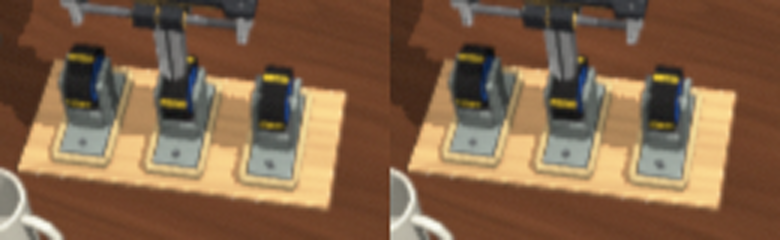

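The wheel turned by roughly 0.6–0.7 rad. However, the stroke ended at rest, so this didn't test coasting. I'll repeat in the same direction with a run-off stroke that leaves the tyre while still moving.

```bash
cat >> h.py <<'E'
def flick(k,tag,F=8.0,dz=0.4,vel=90,n=4):
    import cv2
    f0,z=press(k,F)
    r.move_l(pt(C,-8,k,z-dz),velocity=10); f=r.read_ft_force()-f0; print('pressed',f.round(2),r.read_tcp_pos()[2]-19)
    r.move_l(pt(C,34,k,z-dz),velocity=vel)
    a=[]
    for i in range(n):
        a.append(r.snapshot("scene")[180:260,180:310,::-1]); r.sleep(.05)
    a=np.vstack([np.hstack(a[:2]),np.hstack(a[2:4])])
    r.move_l(pt(C,34,k,150),velocity=200)
    cv2.imwrite(f'pics/{tag}.png',cv2.resize(a,None,fx=3,fy=3,interpolation=cv2.INTER_CUBIC)); print(r.read_t(),(r.read_ft_force()-f0).round(2))
E
python3 - <<'E'
from h import *
r.move_l(pt(C,16,0,150),velocity=200)
flick(0,'fm')
E
```

```text
press 0 True tip z 115.8088903020581 115.9617828209073 F unit axes 0.2459474832309236 1.0791987586710594 7.970776258391502 t 9.1167
pressed [-0.51  0.01  6.57] 116.04712491095518
10.6333 [ 0.4  -0.65 -0.64]
```

View pics/fm.png

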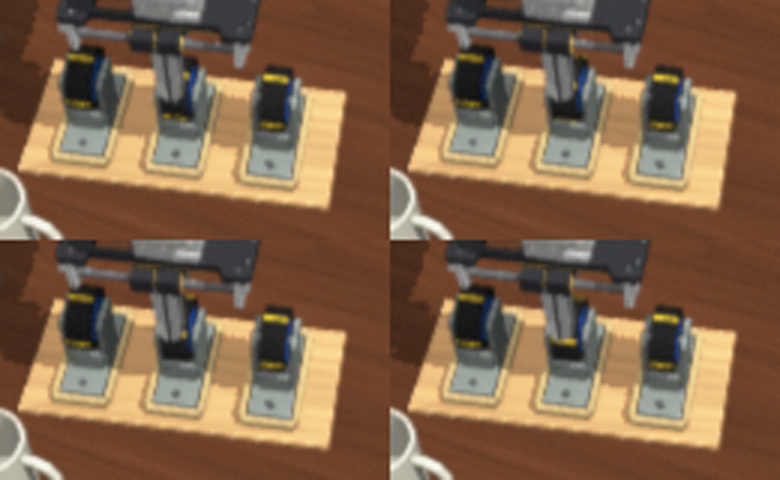

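The bar changes place between frames with the finger off the tyre, so the middle wheel coasts and is free. Its contact also came at the rest height, with a stiff preload. Now the +y unit.

```bash
python3 - <<'E'
from h import *
r.move_l(pt(C,-8,100,150),velocity=250)
flick(100,'fp')
E
```

```text
press 100 True tip z 116.07963351406332 116.04582068204076 F unit axes -1.8271591980285646 -0.8912360959706948 6.2540763258053635 t 12.475
pressed [-2.31  0.68  5.06] 116.114815226817
13.9917 [ 0.1  -0.18 -1.29]
```

View pics/fp.png

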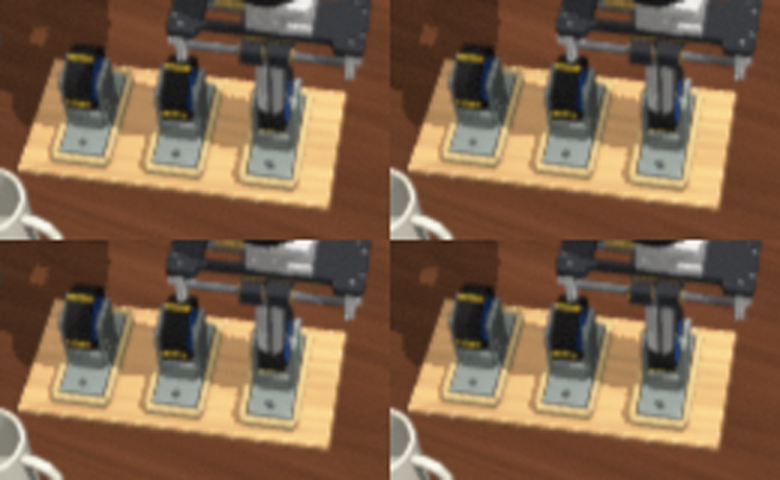

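```bash
python3 - <<'E'
from h import *
r.move_l(pt(C,-8,-100,150),velocity=250)
flick(-100,'fn')
import cv2
a=r.snapshot("scene"); cv2.imwrite('pics/s3.png',cv2.resize(a[180:260,180:310,::-1],None,fx=6,fy=6,interpolation=cv2.INTER_CUBIC))
E
```

```text
press -100 True tip z 115.87395873059154 116.00744387489075 F unit axes -0.8816620739818025 2.4693739663577228 8.336958530158505 t 16.2667
pressed [-0.47  2.62  5.37] 116.0580643458861
17.7833 [ 0.51  0.9  -0.28]
```

View pics/fn.png

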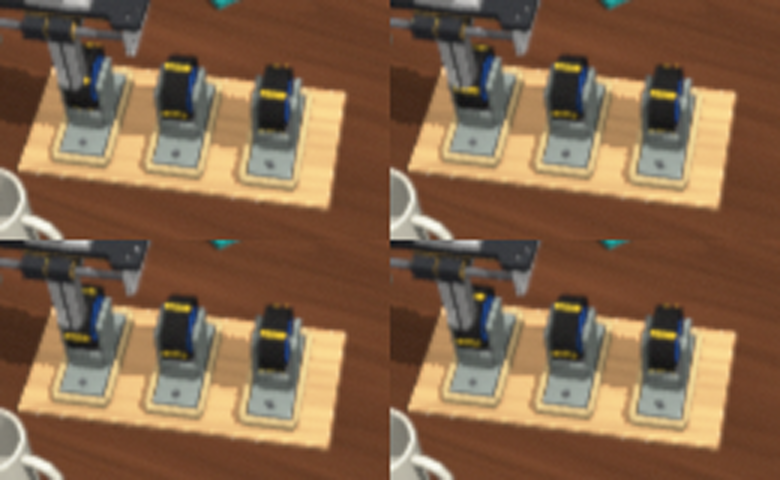

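View pics/s3.png

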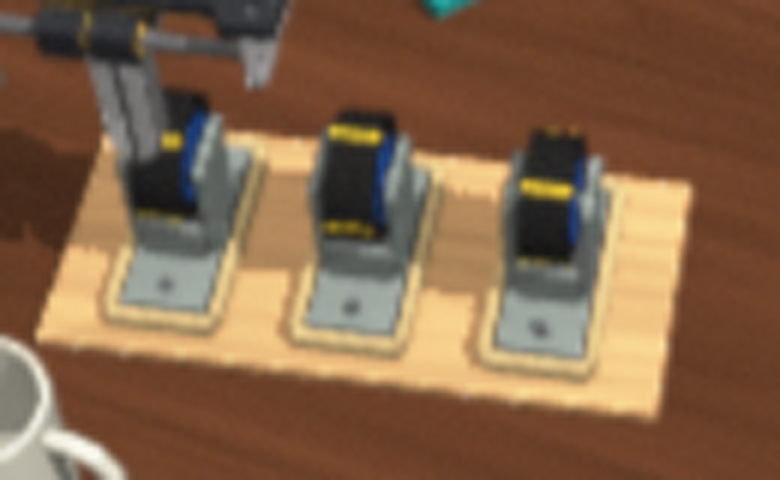

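The −y bar keeps moving between frames, so that wheel coasts and is free. It has already turned past a quarter turn. The +y wheel showed about 2 N of horizontal drag and now sits still, only about 0.5 rad on. I'll give it a firmer second stroke the same way, to finish its eighth of a turn and confirm.

```bash
python3 - <<'E'
from h import *
import cv2
r.move_l(pt(C,-8,100,150),velocity=250)
flick(100,'fp2',F=10,dz=1.0)
r.move_l(pt(C,-60,100,170),velocity=250)
a=r.snapshot("scene"); r.sleep(.1); b=r.snapshot("scene"); print(np.abs(a.astype(int)-b)[180:260,180:310].max())
cv2.imwrite('pics/s4.png',cv2.resize(a[180:260,180:310,::-1],None,fx=6,fy=6,interpolation=cv2.INTER_CUBIC))
E
```

```text
press 100 True tip z 116.04592204437918 116.04634122149321 F unit axes -2.2861102474734363 1.1432432600572402 8.270634249530318 t 20.075
pressed [-4.93  0.45 10.85] 115.93722357871806
21.5917 [-0.82 -0.73  0.37]
19
```

View pics/fp2.png

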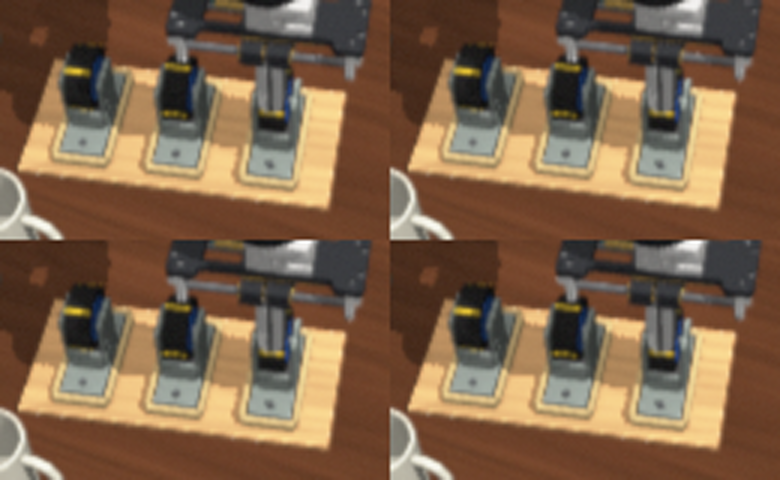

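View pics/s4.png

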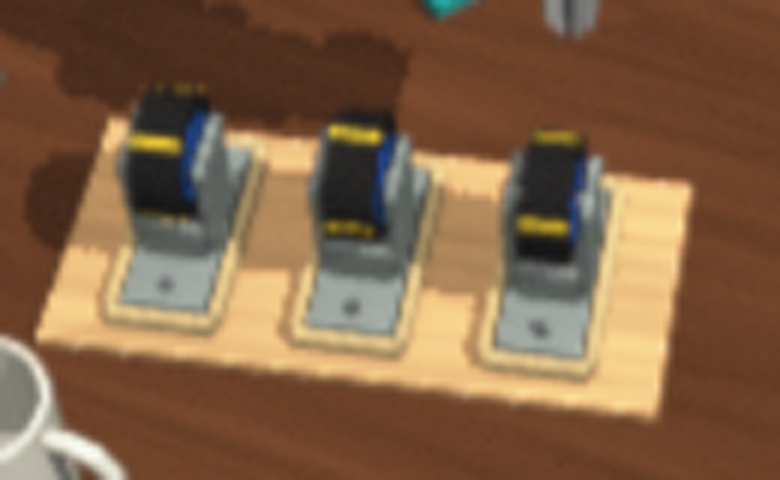

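```bash
python3 - <<'E'
from h import *
for k in (-100,0,100):
    print(k,[(th,proj("scene",pt(C,34*np.sin(th),k,82+34*np.cos(th))).round(1)[1]) for th in np.round(np.arange(-0.8,1.9,.1),1)])
print((np.array([113,143,155,188,225])/6+180-.4).round(1))
E
```

```text
-100 [(np.float64(-0.8), np.float64(194.3)), (np.float64(-0.7), np.float64(194.4)), (np.float64(-0.6), np.float64(194.7)), (np.float64(-0.5), np.float64(195.0)), (np.float64(-0.4), np.float64(195.5)), (np.float64(-0.3), np.float64(196.0)), (np.float64(-0.2), np.float64(196.7)), (np.float64(-0.1), np.float64(197.4)), (np.float64(-0.0), np.float64(198.2)), (np.float64(0.1), np.float64(199.1)), (np.float64(0.2), np.float64(200.1)), (np.float64(0.3), np.float64(201.1)), (np.float64(0.4), np.float64(202.2)), (np.float64(0.5), np.float64(203.3)), (np.float64(0.6), np.float64(204.4)), (np.float64(0.7), np.float64(205.5)), (np.float64(0.8), np.float64(206.6)), (np.float64(0.9), np.float64(207.7)), (np.float64(1.0), np.float64(208.7)), (np.float64(1.1), np.float64(209.8)), (np.float64(1.2), np.float64(210.8)), (np.float64(1.3), np.float64(211.7)), (np.float64(1.4), np.float64(212.5)), (np.float64(1.5), np.float64(213.3)), (np.float64(1.6), np.float64(214.0)), (np.float64(1.7), np.float64(214.6)), (np.float64(1.8), np.float64(215.1))]
0 [(np.float64(-0.8), np.float64(197.9)), (np.float64(-0.7)
[... 1350 characters left out ...]
), np.float64(206.7)), (np.float64(0.2), np.float64(207.7)), (np.float64(0.3), np.float64(208.7)), (np.float64(0.4), np.float64(209.8)), (np.float64(0.5), np.float64(210.9)), (np.float64(0.6), np.float64(212.0)), (np.float64(0.7), np.float64(213.1)), (np.float64(0.8), np.float64(214.3)), (np.float64(0.9), np.float64(215.4)), (np.float64(1.0), np.float64(216.4)), (np.float64(1.1), np.float64(217.5)), (np.float64(1.2), np.float64(218.5)), (np.float64(1.3), np.float64(219.4)), (np.float64(1.4), np.float64(220.2)), (np.float64(1.5), np.float64(221.0)), (np.float64(1.6), np.float64(221.7)), (np.float64(1.7), np.float64(222.2)), (np.float64(1.8), np.float64(222.7))]
[198.4 203.4 205.4 210.9 217.1]
```

The +y wheel's bar stepped 0 → 0.5 → 1.07 rad, which matches no-slip strokes with no coasting. It also showed horizontal drag of about 2–5 N, so it's the binder. The −y wheel has turned about 2.1 rad and the middle one at least 1.5 rad. Now I'll grasp the +y unit.

```bash
python3 - <<'E'
from h import *
import cv2
r.open_gripper()
r.move_l(pt(C,0,99,170),velocity=150)
print(r.read_opening(),r.read_t())
s=r.move_l(pt(C,0,99,69),velocity=60,f_stop=6); print('down',s,r.read_tcp_pos())
if not s:
    r.clamp(20); print(r.read_opening()*94,r.read_ft_force().round(2))
    r.sleep(.1); f=r.read_ft_force()
    r.move_l(pt(C,0,99,110),velocity=50); r.sleep(.2)
    print(r.read_tcp_pos(),(r.read_ft_force()-f).round(2),r.read_opening()*94,r.read_t())
a=r.snapshot("scene"); cv2.imwrite('pics/s5.png',cv2.resize(a[120:270,170:380,::-1],None,fx=3.5,fy=3.5,interpolation=cv2.INTER_CUBIC))
E
```

```text
1.00250812369281 24.325
down False [534.4396601   13.26473606  69.28074833]
45.61816359646228 [ 0.08 -0.37  0.16]
[534.18207777  13.28819611 109.7438907 ] [-1.15  2.68 -7.01] 45.829558549363746 28.225
```

View pics/s5.png

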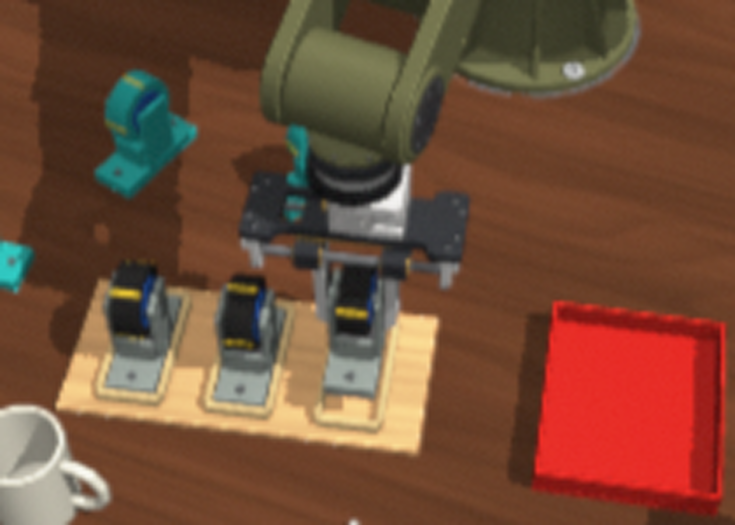

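The unit is held upright at 46 mm across the cheeks, with about 6–7 N of weight, and is clear of the pocket. Next, carry it to the tray.

```bash
python3 - <<'E'
from h import *
import cv2
q=quat(np.radians(12.9),-1)
r.move_l(pt(C,0,99,170),velocity=120)
r.move_l([477.6,256.2,150],q,velocity=150)
r.move_l([477.6,256.2,74],velocity=70); r.sleep(.15)
f=r.read_ft_force()
s=r.move_l([477.6,256.2,60],velocity=10,f_stop=4)
print(s,r.read_tcp_pos(),(r.read_ft_force()-f).round(2),r.read_t())
a=r.snapshot("scene"); cv2.imwrite('pics/s6.png',cv2.resize(a[150:290,270:430,::-1],None,fx=4,fy=4,interpolation=cv2.INTER_CUBIC))
E
```

```text
True [477.62102077 256.13228087  64.99562102] [-0.91 -0.68 11.95] 33.025
```

View pics/s6.png

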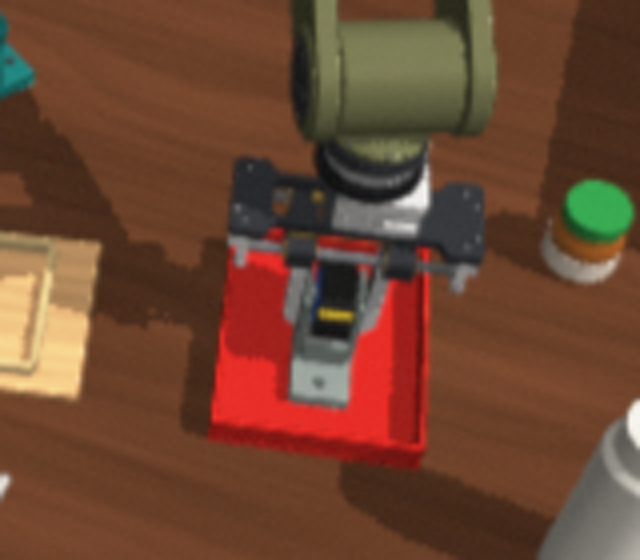

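Contact came at TCP z=65.0 against an expected 65.3, so the unit is on the tray floor. Release and back off.

```bash
python3 - <<'E'
from h import *
import cv2
r.open_gripper(); r.sleep(.1)
r.move_l([477.6,256.2,200],velocity=100)
r.move_l([330,150,260],velocity=200)
r.sleep(.5)
a=r.snapshot("scene"); cv2.imwrite('pics/s7.png',cv2.resize(a[120:320,130:460,::-1],None,fx=2.4,fy=2.4,interpolation=cv2.INTER_CUBIC))
b=r.snapshot("top"); cv2.imwrite('pics/t7.png',b[:,:,::-1]); print(r.read_t(),r.read_ft_force())
E
```

```text
37.2667 [ 0.6773242  -0.54171127 -0.63721782]
```

View pics/s7.png

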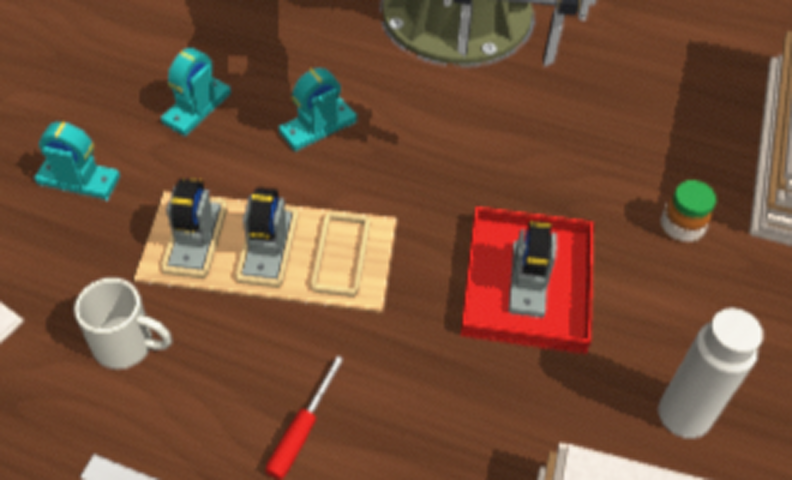

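View pics/t7.png

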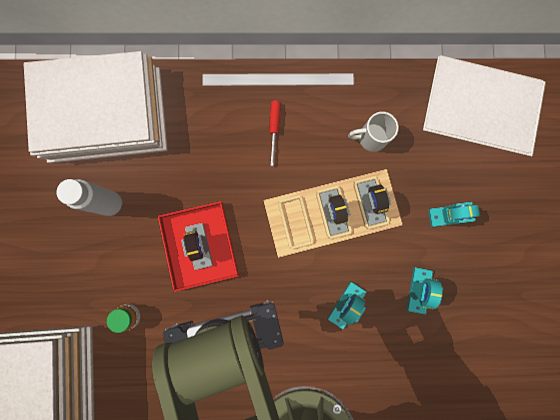

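The unit stands upright in the tray at top view (199,247). The other two units are still seated, and everything else is where it was.

```bash
python3 -c "
from plant import r
r.hand_in(); print(r.read_t())"
```

```text
the job is handed in; nothing more can be done
the job is handed in; nothing more can be done
```

The binding unit, the one in the +y pocket nearest the tray, now stands upright on the red tray's floor. I handed the job in at about 37 s of the 72 s allowed.

- **Rubbing:** I rubbed all three tyres in one direction only, towards the stand's +x. The highest pressing force I read was about 11 N, against the 18 N limit.
- **Wheel turns:** The bars in the scene images put the +y wheel at about 1.07 rad and the −y wheel at about 2.1 rad. The middle wheel turned at least about 1.1 rad by stroke length, and its bar came to rest at about 1.5 rad.
- **Finding the binder:** The middle and −y wheels coasted on after the finger left them. The +y wheel stopped at once and dragged at roughly 2–5 N sideways.
- **Placing:** The unit touched the tray floor at the expected height (65.0 mm against 65.3 mm). Contact force reached about 12 N, although I had set the stop at 4 N.
- **Last check:** The final scene and top images show the other two units seated and the mug, flask, jar and driver unmoved, with the robot clear.

**One check disagreed:** I expected the binder's softer spring to let the tyre sink about 1 mm under the finger. The measured tip height didn't show this, so I identified it by the missing coast and the sideways drag alone.

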